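# Hang the orange block bin on the louvred strip

### The job

Hang the orange bin of printing blocks on the top louvre of the stand's metal strip, under the little shelf, in the free space beside the grey bin that already hangs there, so that its rear lip has caught and it hangs level by itself. Keep it roughly level all the way so that nothing spills, lower it onto the louvre with the hand rather than letting it drop, and leave the blue bin and the other things on the bench where they are.

Things in the scene. Friction and masses are not known exactly. Their poses are not given: they have to be found in the camera images.
- orange_bin: Orange open bin of wooden blocks, 120 mm long (x) by 100 wide (y), 0.25 to 0.5 kg, standing on the bench. Origin: centre of its underside; x points to its back, z up. Heights: sides 70 mm, front wall 55, back wall 80. Back wall's outer face at x = +60 mm, front's at -60.
- bin_grip (a point): Middle of the orange bin's grip: a black upright plate along the bin's x, 12 mm thick in y, 50 mm long in x, from 64 to 118 mm above the bin's underside. This point is at bin x = -5 mm, 98 mm above the underside. Free on both sides; pinch it across y, at any lean about y. Axes as the bin's.
- bin_lip (a point): Middle of the lip's underside, bin x = 66 mm, 75 mm above the bin's underside. The lip reaches back from the back wall and turns down in a flange 3 mm thick, 90 mm wide, at x = 69 to 72 mm, lower edge 60 mm above the underside: a 9 mm gap between back wall and flange takes the louvre. Axes as the bin's.
- stand: Fixed grey slotted-angle stand with a metal strip of two louvres. Origin: on the bench under the front face of the louvres, halfway along; x points from the front into the stand (the bin is hung with its x along this), y along the louvres, z up. A grey bin like the orange one hangs at y = -165 to -65 mm. Posts at y = +-190 mm, x = 21 to 51 mm.
- free_space (a point): On the top louvre's front face, mid free space (stand x = 0, y = 50 mm, 125 mm up). The louvre is an upright tongue 4 mm thick (x 0 to 4), y -170 to 170 mm, 20 mm deep behind; a plate at x = 16 mm backs it, to 30 mm above. Its top edge is 0 to 40 mm ABOVE this point: the strip is clamped at an unmeasured height; feel for it. Bin origin fits at y 0 to 110.
- shelf_edge (a point): Lower front edge of the wooden shelf over the louvres: stand x = -60 mm, y = 0, 305 mm above the bench; the shelf spans y -220 to 220 mm. It blocks an upright hand: lean the hand 35 to 40 degrees, fingers pointing down and into the stand. The hung bin's back wall ends at x = -5 to 0 mm, its back leaning on the second louvre 52 mm below the first.
- blue_bin: Blue bin, same shape and axes as the orange one; stays where it is.
- glue: White glue bottle with red cap, 60 mm across, 160 high; origin centre of underside. Bystander.
- paint_jar: Amber jar, 72 mm across, 85 high; origin centre of underside. Bystander.
- mug: Blue mug, 76 mm across, 90 high; origin centre of underside. Bystander.
- brush: Brush lying on the bench along its x axis. Bystander.
- mallet: Hammer lying on the bench along its x axis. Bystander.
- plaque: Wooden plaque 140 x 100 x 20 mm lying flat; origin centre of underside. Bystander.
Not all that is in view belongs to the job. There is more than one size of the orange_bin; the job needs the middle-sized.

How it is judged:
By the outcome, as a careful person would: the job done as asked, in the order asked, and still so for the second after the job is handed in, with the robot touching nothing.
It also fails if it takes over 45 s, if anything falls off the work surface, if the arm or the gripper's body presses on something with over 40 N, if the wrist force passes 120 N, or if a joint passes its speed limit or range.

### The arm

A 6-joint arm with a two-finger parallel gripper is mounted at the origin on the work surface. World frame = base frame: x ahead of the robot, y to its left, z up, the work surface at z = 0. Lengths are in m, angles in rad, forces in N, time in s.
With the tool pointing down it reaches from about 0.325 to 0.85 m from the base axis. Payload 4.4 kg.
Tool frame: the origin (TCP) lies between the finger pads; the fingertips stand 25 mm ahead of it and the grasp point (between the pads) lies 6 mm ahead of it; z points along the fingers, x is the direction in which the jaws open and shut, and the axes are right-handed (so a half turn about z gives the same grasp; the last joint's range is limited). The gripper opens to 94 mm and grips with 3 to 60 N. Pads are 16 mm wide; open, the fingers measure 119 mm over their backs; the gripper's body (75 mm by 177 mm) begins 78 mm behind the grasp point.
Start: joints at [0.958, 0.207, 1.542, -0, 1.393, -0.15], TCP at [0.257, 0.515, 0.23] pointing down, gripper open.
Joint ranges: [-2.73, 2.73], [-0.86, 2.22], [0.23, 2.46], [-1.11, 4.25], [0.08, 2.63], [-2.82, 2.82]. Speed limits (rad/s): [2.79, 2.79, 3.14, 3.14, 3.14, 3.14].

### API

Orientations are given as a unit quaternion [x, y, z, w].
In Python, from station import bot gives the robot as it stands. The module is installed in compiled form; this text tells all that it offers.
- The arm moves only by the tool play_rows, never from a script. Its argument "plan" is one flat list of numbers, 7 for each row, row after row: the finger opening in cm, from 0 to 9.4, then the shift along the tool's x, y, z in cm, then the turn, a rotation vector about the tool's x, y, z in rad. In form: [gripper, tx, ty, tz, wx, wy, wz, gripper, tx, ty, tz, wx, wy, wz, ...]. A call has 1 to 5 rows; each row is the pose to reach, as a shift and turn from the pose commanded when the call began, along the tool's axes at that moment; what a row does not reach only later rows make up. A row lasts 1/12 s, in which the tool goes at most 41.7 mm and 7.16 degrees, less where a joint would pass 70% of its speed; a pose out of reach is approached as far as the arm can. A call with a gripper value outside its range is refused whole. The fingers move at their own pace and stop on an object; "force" is the grip in N (left out, the last holds). Time passes only in rows, so rows that repeat a pose let the fingers close. It gives the time, the measured TCP pose, the force and the opening at its end, in the units of the state.
- bot.sense(): the state, without advancing time (a new reading comes with each control period).
- bot.get_image(name): name is "side" or "top" or "wrist"; returns a dict with "image" (480x640x3 uint8, red, green, blue), "fx", "fy", "cx", "cy" (pixels), "xyz" and "attitude" of the camera in the world; the wrist camera has in their place "hand_eye" (4x4, takes a point from camera to tool coordinates, whose origin is the TCP and whose axes are the tool frame's). Camera axes: x right, y down, z forward; pixel columns grow to the right and rows downward; lengths in m; the calibration is good to about 2 mm. A picture is of the moment at which its call begins: read the wrist's pose just before it. There is no depth.
- bot.finish_job(): hands the job in, once; it reports no verdict.
The state is a dict: "t": time; "qpos": joint angles; "joint_velocities": joint speeds; "joint_efforts": joint torques, N m; "tcp_pos": TCP position; "orientation": TCP orientation; "force": force on the tool from outside, world axes, zero at the start; "torque": the same for the moment, N m; "opening": opening from 0.0 (shut) to 1.0 (fully open).
Only numpy, scipy, OpenCV 4.12 (cv2) and the standard library are available. Lean on these libraries where they do the work, as an engineer would, in place of code of your own. Each camera call takes 0.05 s, during which the arm holds its last target.

## Working session

There is one attempt and no reset: what is moved stays moved. The work goes in short steps, Python scripts to look and compute and a tool call to move; the robot and the scene stay as the last step left them, time stands still between calls to the robot, and variables do not carry over. Pictures are saved under pics/ and viewed, and the job is handed in when it is done.

Besides the shell and the picture viewer there is one more tool, called as name(argument=value, ...) on one line, values as JSON. play_rows: Moves the arm, as the interface text tells. Its arguments: {"type":"object","properties":{"plan":{"type":"array"},"force":{"type":"number"}},"required":["plan"]}

```bash
mkdir -p pics
python3 - <<'E'
from station import bot
import cv2
s=bot.sense();print(s)
for n in("side","top","wrist"):
    d=bot.get_image(n);cv2.imwrite(f"pics/{n}0.png",d["image"][:,:,::-1]);print(n,{k:v for k,v in d.items() if k!="image"})
E
```

```text
{'t': 0.0, 'qpos': array([ 9.57528218e-01,  2.07405317e-01,  1.54292643e+00,  1.17245435e-05,
        1.39346487e+00, -1.50497149e-01]), 'joint_velocities': array([-0.00071697,  0.00026907, -0.00047433, -0.0023027 ,  0.00190271,
       -0.00184119]), 'joint_efforts': array([-1.08798762e-03, -3.70869434e+01, -2.81419373e+01,  6.97275507e-02,
        3.59994569e-02, -1.43506709e-04]), 'tcp_pos': array([0.25627669, 0.51391359, 0.22931212]), 'orientation': array([ 8.50420317e-01,  5.26102719e-01, -1.01574517e-03,  4.27392648e-04]), 'force': array([ 0.62472105, -0.87602204, -0.2578739 ]), 'torque': array([-0.01681538, -0.02144588, -0.06423082]), 'opening': 0.9975967926875933}
side {'fx': 583.7581535877312, 'fy': 583.7581535877312, 'cx': 324.16579864359613, 'cy': 236.09353701049176, 'xyz': array([1.33520609, 0.6917876 , 1.01919736]), 'attitude': array([ 0.36395582,  0.81231946, -0.42111975, -0.17415915])}
top {'fx': 600.4676942819806, 'fy': 600.4676942819806, 'cx': 315.57173802416224, 'cy': 240.9223618538465, 'xyz': array([ 0.42180321, -0.07541738,  1.59308648]), 'attitude': array([-0.70007527,  0.71265402, -0.02841493,  0.03480595])}
wrist {'fx': 334.45174285585125, 'fy': 334.45174285585125, 'cx': 317.8567496439971, 'cy': 236.00621596211886, 'hand_eye': array([[ 9.99998749e-01, -8.52784024e-04, -1.33257406e-03,
        -3.35567623e-04],
       [ 1.17246555e-03,  9.64984296e-01,  2.62305041e-01,
        -7.67396444e-02],
       [ 1.06222349e-03, -2.62306275e-01,  9.64984088e-01,
        -1.53738843e-01],
       [ 0.00000000e+00,  0.00000000e+00,  0.00000000e+00,
         1.00000000e+00]])}
```

View pics/side0.png

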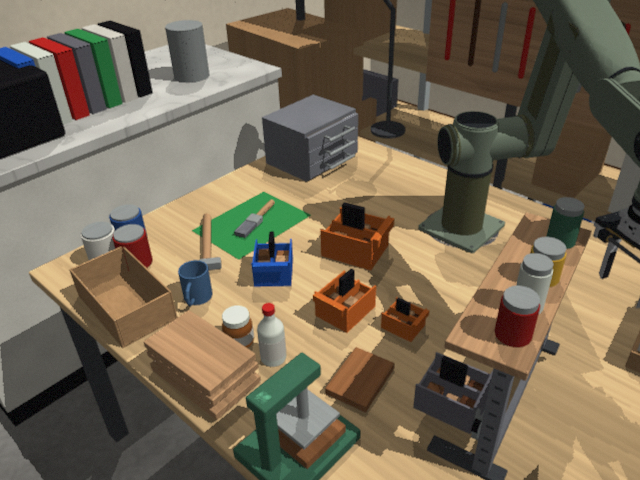

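View pics/top0.png

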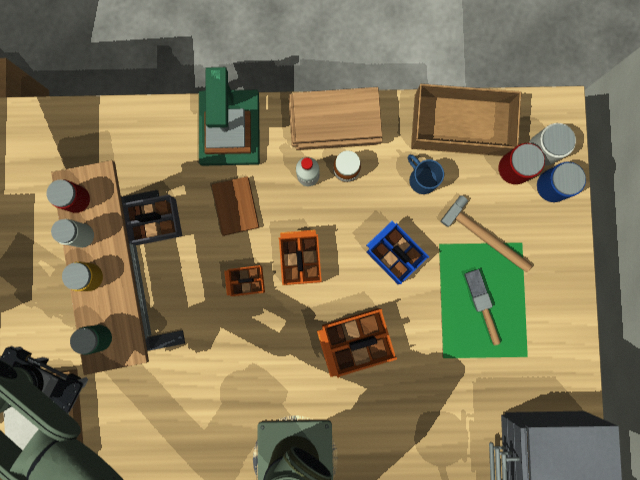

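View pics/wrist0.png

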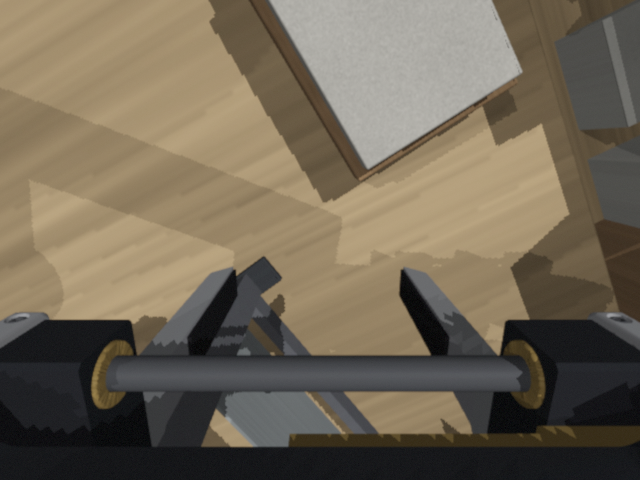

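```bash
cat > h.py <<'E'
import numpy as np,cv2
from scipy.spatial.transform import Rotation as R
from station import bot
def ray(d,u,v):
    c=np.array([(u-d["cx"])/d["fx"],(v-d["cy"])/d["fy"],1.]);return np.array(d["xyz"]),R.from_quat(d["attitude"]).as_matrix()@c
def onz(d,u,v,z):
    o,r=ray(d,u,v);return o+r*(z-o[2])/r[2]
def proj(d,p):
    c=R.from_quat(d["attitude"]).as_matrix().T@(np.array(p)-d["xyz"]);return np.array([d["fx"]*c[0]/c[2]+d["cx"],d["fy"]*c[1]/c[2]+d["cy"]])
def tri(da,a,db,b):
    o1,r1=ray(da,*a);o2,r2=ray(db,*b);A=np.c_[r1,-r2];t=np.linalg.lstsq(A,o2-o1,rcond=None)[0]
    p,q=o1+r1*t[0],o2+r2*t[1];return (p+q)/2,np.linalg.norm(p-q)
E
python3 - <<'E'
import cv2
t=cv2.imread('pics/top0.png');s=cv2.imread('pics/side0.png')
a=cv2.resize(t[215:300,210:335],None,fx=6,fy=6,interpolation=2);cv2.imwrite('pics/a.png',a)
a=cv2.resize(s[255:345,300:440],None,fx=5.5,fy=5.5,interpolation=2);cv2.imwrite('pics/b.png',a)
a=cv2.resize(t[150:380,50:200],None,fx=2.6,fy=2.6,interpolation=2);cv2.imwrite('pics/c.png',a)
a=cv2.resize(s[190:480,410:610],None,fx=2,fy=2,interpolation=2);cv2.imwrite('pics/d.png',a)
E
```

```text
(no output)
```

View pics/a.png

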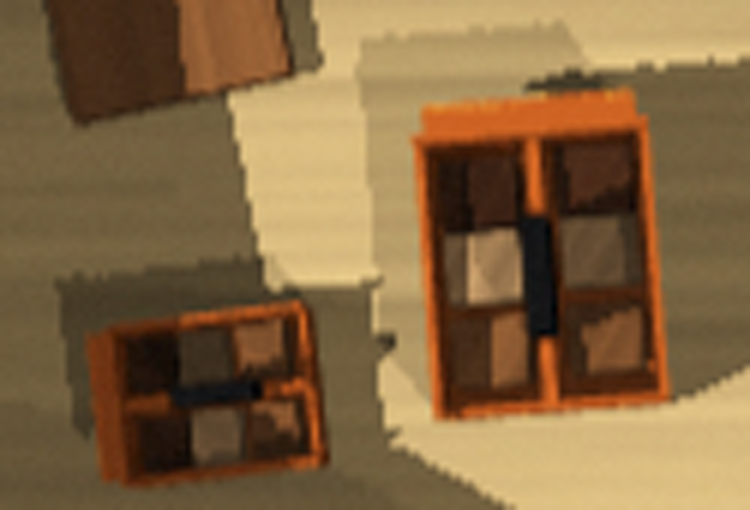

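View pics/b.png

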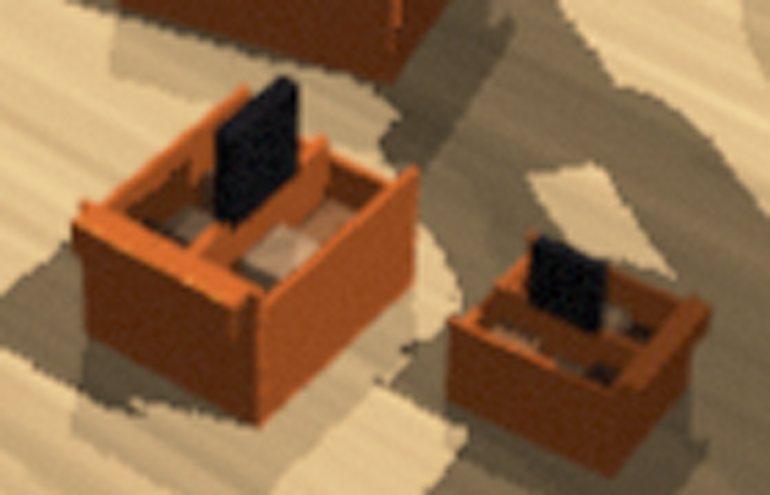

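View pics/c.png

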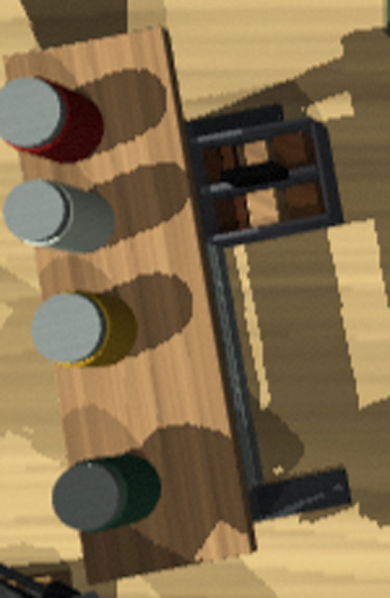

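View pics/d.png

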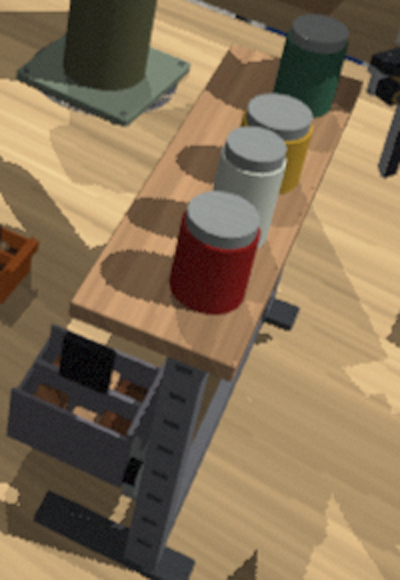

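Run:
```python
from h import *
d=bot.get_image("top");e=bot.get_image("side")
f=lambda p:(p[0]/2.6+50,p[1]/2.6+150)
A=onz(d,*f((172,30)),.305);B=onz(d,*f((258,548)),.305);print(A,B,np.linalg.norm(A-B))
g=lambda p:(p[0]/2+410,p[1]/2+190)
print("near corner side",onz(e,*g((75,317)),.305),proj(e,A),proj(e,B))
yd=(B-A)/np.linalg.norm(B-A);xd=np.cross(yd,[0,0,1]);print('xd',xd,np.degrees(np.arctan2(xd[1],xd[0])))
O=(A+B)/2+xd*.06;O[2]=0;print('O',O)
k=lambda p:(p[0]/6+210,p[1]/6+215)
for n,p,z in[('fl',(435,418),.055),('fr',(668,400),.055),('ll',(425,103),.08),('lr',(632,92),.08),('g1',(537,215),.118),('g2',(542,337),.118),('wl',(415,138),.08),('wr',(646,118),.08)]:print(n,onz(d,*k(p),z))
b=lambda p:(p[0]/5.5+300,p[1]/5.5+255)
for p in[(222,118),(290,82)]:print('side grip',onz(e,*b(p),.118))
# grey grip
for p in [(225,172),(285,172)]:print('grey',onz(d,*f(p),.2))
```

```text
[0.71964982 0.36826015 0.305     ] [0.28859972 0.29254764 0.305     ] 0.4376489186633279
near corner side [0.71622925 0.37746079 0.305     ] [441.57325437 346.93345434] [522.95125666 218.43287567]
xd [-0.17299828  0.98492213  0.        ] 99.96219165968773
O [0.49374488 0.38949922 0.        ]
fl [0.4491335  0.02378807 0.055     ]
fr [ 0.45504091 -0.07561156  0.055     ]
ll [0.5814995  0.02474943 0.08      ]
lr [ 0.58456084 -0.06277263  0.08      ]
g1 [ 0.53041467 -0.02320869  0.118     ]
g2 [ 0.48031728 -0.0245058   0.118     ]
wl [0.56672545 0.02915371 0.08      ]
wr [ 0.57341878 -0.06848948  0.08      ]
side grip [ 0.52382281 -0.02568102  0.118     ]
side grip [ 0.48536205 -0.01923857  0.118     ]
grey [0.61280854 0.35486471 0.2       ]
grey [0.61179626 0.30061727 0.2       ]
```

```bash
cat >> h.py <<'E'
def Rt(az,lean,flip):
    # az rad of bin x; tool z = down leaned toward bin x; flip=0: tool x=+bin y, 1: -bin y
    bx=np.array([np.cos(az),np.sin(az),0]);by=np.array([-np.sin(az),np.cos(az),0]);z=np.sin(lean)*bx-np.cos(lean)*np.array([0,0,1.])
    x=by*(-1 if flip else 1);return np.c_[x,np.cross(z,x),z]
E
python3 - <<'E'
from h import *
s=bot.sense();q=s["qpos"]
def ori(q):return R.from_euler('ZYZYZ',[q[0],q[1]+q[2],q[3],q[4],q[5]+np.pi])
print((ori(q).inv()*R.from_quat(s["orientation"])).magnitude())
for nm,az,j1s in(("grasp",.057,(-.08,0)),("stand",1.745,(.25,.33,.42))):
  for fl in(0,1):
    for j1 in j1s:
      for S in(1.5,1.8):
        M=R.from_euler('ZY',[j1,S]).inv()*R.from_matrix(Rt(az,np.radians(38),fl))
        e=M.as_euler('ZYZ');j6=(e[2]-np.pi+np.pi)%(2*np.pi)-np.pi
        print(nm,fl,j1,S,np.round([e[0],e[1],j6],2))
E
```

```text
Traceback (most recent call last):
  File "scipy/spatial/transform/_rotation.pyx", line 1413, in scipy.spatial.transform._rotation.Rotation.from_euler
ValueError: Expected axis specification to be a non-empty string of upto 3 characters, got ZYZYZ
```

```bash
cat >> h.py <<'E'
def ori(q):return R.from_euler('ZYZ',[q[0],q[1]+q[2],q[3]])*R.from_euler('YZ',[q[4],q[5]+np.pi])
E
python3 - <<'E'
from h import *
s=bot.sense();q=s["qpos"]
print((ori(q).inv()*R.from_quat(s["orientation"])).magnitude())
for nm,az,j1s in(("grasp",.057,(-.08,0)),("stand",1.745,(.25,.33,.42))):
  for fl in(0,1):
    for j1 in j1s:
      for S in(1.5,1.8):
        M=R.from_euler('ZY',[j1,S]).inv()*R.from_matrix(Rt(az,np.radians(38),fl))
        e=M.as_euler('ZYZ');j6=(e[2]-np.pi+np.pi)%(2*np.pi)-np.pi
        print(nm,fl,j1,S,np.round([e[0],e[1],j6],2))
E
```

```text
2.774545903025451e-16
grasp 0 -0.08 1.5 [ 0.1   0.99 -1.73]
grasp 0 -0.08 1.8 [ 0.13  0.69 -1.78]
grasp 0 0 1.5 [ 0.04  0.98 -1.64]
grasp 0 0 1.8 [ 0.06  0.68 -1.66]
grasp 1 -0.08 1.5 [0.1  0.99 1.41]
grasp 1 -0.08 1.8 [0.13 0.69 1.36]
grasp 1 0 1.5 [0.04 0.98 1.5 ]
grasp 1 0 1.8 [0.06 0.68 1.48]
stand 0 0.25 1.5 [ 0.66  1.58 -3.04]
stand 0 0.25 1.8 [0.68 1.34 3.06]
stand 0 0.33 1.5 [ 0.65  1.53 -2.98]
stand 0 0.33 1.8 [0.68 1.3  3.12]
stand 0 0.42 1.5 [ 0.64  1.48 -2.9 ]
stand 0 0.42 1.8 [ 0.68  1.24 -3.09]
stand 1 0.25 1.5 [0.66 1.58 0.1 ]
stand 1 0.25 1.8 [ 0.68  1.34 -0.08]
stand 1 0.33 1.5 [0.65 1.53 0.17]
stand 1 0.33 1.8 [ 0.68  1.3  -0.02]
stand 1 0.42 1.5 [0.64 1.48 0.24]
stand 1 0.42 1.8 [0.68 1.24 0.05]
```

play_rows(plan=[9.4,0,0,-4,0,0,0,9.4,0,0,-8,0,0,0,9.4,-1,0,-12,0,0,0,9.4,-3,0,-16,0,0,0,9.4,-5,0,-20,0,0,0])

```text
t: 0.67
tcp_pos: [0.2353, 0.4717, 0.4265]
orientation: [0.85, 0.526, -0.0, 0.0]
force: [0.4, 0.8, 0.2]
opening: 1.001
```

play_rows(plan=[9.4,-3,0,-3,0,0,0,9.4,-6,0,-6,0,0,0,9.4,-9,0,-8,0,0,0,9.4,-12,0,-10,0,0,0,9.4,-15,0,-12,0,0,0])

```text
t: 1.08
tcp_pos: [0.1677, 0.3365, 0.5462]
orientation: [0.85, 0.526, 0.0, -0.0]
force: [-0.4, 0.7, 0.1]
opening: 0.998
```

Run:
```python
from h import *
s=bot.sense();print({k:np.round(v,3) for k,v in s.items()})
# two-config fit of h,a,b,c (with no offsets)
```

```text
{'t': np.float64(1.083), 'qpos': array([ 0.877, -0.272,  1.374, -0.   ,  2.039, -0.231]), 'joint_velocities': array([-0.211, -0.647,  0.017, -0.002,  0.63 , -0.208]), 'joint_efforts': array([  1.292, -15.058, -28.541,   0.128,  -0.417,   0.185]), 'tcp_pos': array([0.168, 0.337, 0.546]), 'orientation': array([ 0.85 ,  0.526,  0.   , -0.   ]), 'force': array([-0.449,  0.736,  0.086]), 'torque': array([0.025, 0.09 , 0.044]), 'opening': np.float64(0.998)}
```

```bash
cat >> h.py <<'E'
def rel(p,Rm,s=None):
    s=s or bot.sense();R0=R.from_quat(s["orientation"])
    return np.round(R0.inv().apply(np.array(p)-s["tcp_pos"])*100,2),np.round((R0.inv()*R.from_matrix(Rm)).as_rotvec(),3)
E
python3 - <<'E'
from h import *
for lean in (0,20,38):
  M=Rt(.057,np.radians(lean),1)
  G=np.array([.505,-.0235,.098])
  print(lean,rel(G-M[:,2]*.2,M),G-M[:,2]*.2)
E
```

```text
0 (array([-17.19,  46.24,  24.82]), array([-1.000e-03, -1.000e-03,  2.622e+00])) [ 0.505  -0.0235  0.298 ]
20 (array([-20.59,  40.31,  26.02]), array([0.12 , 0.456, 2.587])) [ 0.43670706 -0.02739692  0.28593852]
38 (array([-23.31,  35.55,  29.05]), array([0.228, 0.859, 2.497])) [ 0.38206768 -0.03051474  0.25560215]
```

play_rows(plan=[9.4,-1.1,1.9,0,0,0,0.12,9.4,-2.2,3.7,0,0,0,0.24,9.4,-3.4,5.6,0,0,0,0.36,9.4,-4.5,7.4,0,0,0,0.48,9.4,-5.6,9.3,0,0,0,0.6])

```text
t: 1.5
tcp_pos: [0.2269, 0.2454, 0.5452]
orientation: [0.969, 0.249, 0.0, -0.0]
force: [-0.0, 0.5, -0.1]
opening: 1.001
```

play_rows(plan=[9.4,0.1,2.2,0,0,0,0.12,9.4,0.2,4.4,0,0,0,0.24,9.4,0.4,6.5,0,0,0,0.36,9.4,0.5,8.7,0,0,0,0.48,9.4,0.6,10.9,0,0,0,0.6])

```text
t: 1.92
tcp_pos: [0.2853, 0.1531, 0.5451]
orientation: [0.999, -0.049, 0.0, -0.0]
force: [-1.2, 0.1, 0.4]
opening: 1.0
```

play_rows(plan=[9.4,1.3,1.7,2,0,0,0.12,9.4,2.6,3.4,4,0,0,0.24,9.4,4,5.1,6,0,0,0.36,9.4,5.3,6.8,8,0,0,0.48,9.4,6.6,8.6,10,0,0,0.6])

```text
t: 2.33
tcp_pos: [0.3432, 0.0614, 0.444]
orientation: [0.94, -0.342, 0.0, -0.0]
force: [1.0, -0.4, 0.6]
opening: 0.996
```

Run:
```python
from h import *
s=bot.sense();print(s["qpos"],s["tcp_pos"])
for lean in (0,20,38):
  M=Rt(.057,np.radians(lean),1)
  G=np.array([.505,-.0235,.098])
  print(lean,rel(G-M[:,2]*.2,M,s),G-M[:,2]*.2)
```

```text
[-7.29799017e-02 -3.77584803e-01  1.65338365e+00  1.70459787e-04
  1.86532316e+00  6.25139452e-01] [0.34316836 0.06139293 0.4440311 ]
0 (array([17.85, -3.89, 14.61]), array([-0.001, -0.   ,  0.816])) [ 0.505  -0.0235  0.298 ]
20 (array([12.87,  0.8 , 15.81]), array([0.329, 0.142, 0.807])) [ 0.43670706 -0.02739692  0.28593852]
38 (array([ 8.88,  4.55, 18.84]), array([0.625, 0.27 , 0.785])) [ 0.38206768 -0.03051474  0.25560215]
```

play_rows(plan=[9.4,0.9,0.5,2,0.07,0.03,0.085,9.4,1.8,1,4,0.14,0.06,0.17,9.4,2.7,1.5,6,0.2,0.09,0.255,9.4,3.6,2,8,0.27,0.12,0.34,9.4,4.5,2.3,9.5,0.34,0.15,0.43])

```text
t: 2.75
tcp_pos: [0.3626, 0.0154, 0.3483]
orientation: [0.83, -0.527, 0.127, -0.134]
force: [-0.4, 0.7, 0.5]
opening: 0.999
```

Run:
```python
from h import *
s=bot.sense();print(s["qpos"],s["tcp_pos"])
for lean in (38,):
  M=Rt(.057,np.radians(lean),1)
  G=np.array([.505,-.0235,.098])
  for k in(.2,.15):print(lean,rel(G-M[:,2]*k,M,s),G-M[:,2]*k)
```

```text
[-0.39896644 -0.64099801  2.0330904   0.22070452  1.45079831  0.73954122] [0.3626276  0.01540297 0.34829003]
38 (array([4.32, 3.54, 8.92]), array([0.282, 0.121, 0.356])) [ 0.38206768 -0.03051474  0.25560215]
38 (array([ 5.15,  2.28, 13.69]), array([0.282, 0.121, 0.356])) [ 0.41280076 -0.02876106  0.21620161]
```

play_rows(plan=[9.4,1.1,0.5,2.8,0.06,0.03,0.075,9.4,2.2,1,5.6,0.12,0.05,0.15,9.4,3.3,1.5,8.4,0.18,0.075,0.225,9.4,4.3,2,11.2,0.24,0.1,0.3,9.4,5.1,2.3,13.7,0.282,0.121,0.356])

```text
t: 3.17
tcp_pos: [0.412, -0.0286, 0.2157]
orientation: [0.687, -0.649, 0.224, -0.236]
force: [1.1, 0.4, 0.1]
opening: 1.0
```

Run:
```python
from h import *
s=bot.sense();print(s["qpos"],s["tcp_pos"])
d=bot.get_image("wrist");cv2.imwrite("pics/w1.png",d["image"][:,:,::-1])
```

```text
[-0.58036021 -0.63840391  2.39057991  0.48948014  0.89010257  0.71903359] [ 0.41197636 -0.02861604  0.21569418]
```

View pics/w1.png

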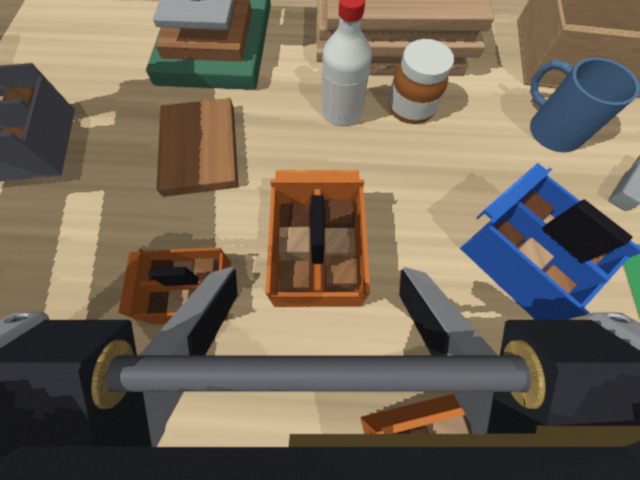

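```bash
cat >> h.py <<'E'
def wcam(s,d):
    d=dict(d);T=np.eye(4);T[:3,:3]=R.from_quat(s["orientation"]).as_matrix();T[:3,3]=s["tcp_pos"];C=T@d["hand_eye"]
    d["xyz"]=C[:3,3];d["attitude"]=R.from_matrix(C[:3,:3]).as_quat();return d
E
python3 - <<'E'
from h import *
a=cv2.imread('pics/w1.png')[165:310,260:375];cv2.imwrite('pics/w1c.png',cv2.resize(a,None,fx=4,fy=4,interpolation=2))
E
```

```text
(no output)
```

View pics/w1c.png

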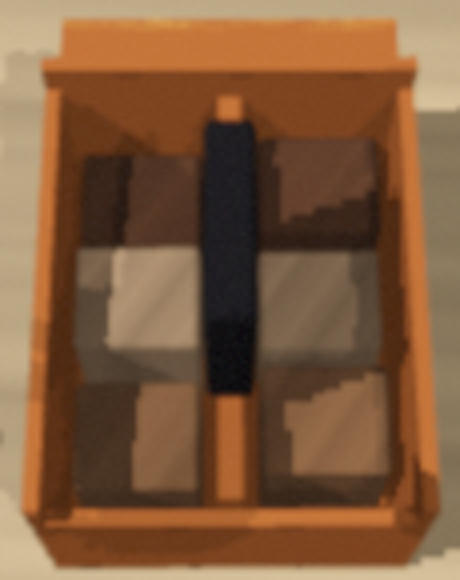

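Run:
```python
from h import *
s=bot.sense();d=wcam(s,bot.get_image("wrist"))
k=lambda p:(p[0]/4+260,p[1]/4+165)
P={}
for n,p,z in[('gf',(231,318),.118),('gb',(229,122),.118),('ll',(62,20),.08),('lr',(396,20),.08),('wl',(45,60),.08),('wr',(415,60),.08),('sfl',(22,508),.07),('sfr',(440,508),.07)]:
    P[n]=onz(d,*k(p),z);print(n,P[n])
for a,b,o in(('gf','gb',0),('lr','ll',90),('wr','wl',90),('sfr','sfl',90)):
    v=P[b]-P[a];print(a,b,np.linalg.norm(v),np.degrees(np.arctan2(v[1],v[0]))-o)
g=(P['gf']+P['gb'])/2;print(g)
```

```text
gf [ 0.47251705 -0.02285454  0.118     ]
gb [ 0.51839617 -0.0199008   0.118     ]
ll [0.56732469 0.02662244 0.08      ]
lr [ 0.5717846  -0.06018632  0.08      ]
wl [0.55507765 0.02975496 0.08      ]
wr [ 0.55997305 -0.0651528   0.08      ]
sfl [0.44105619 0.02419806 0.07      ]
sfr [ 0.4462336  -0.07248464  0.07      ]
gf gb 0.04597410214881737 3.6836600749897412
lr ll 0.08692324575276111 2.941062677897577
wr wl 0.09503392395910175 2.952734899272045
sfr sfl 0.09682123124094284 3.0652953829495857
[ 0.49545661 -0.02137767  0.118     ]
```

Run:
```python
from h import *
s=bot.sense();print(s["t"],s["tcp_pos"],s["joint_velocities"])
d=bot.get_image("wrist");print(np.abs(d["image"].astype(int)-cv2.imread('pics/w1.png')[:,:,::-1]).mean())
M=Rt(np.radians(3.1),np.radians(38),1);G=np.array([.500,-.0225,.098])
for k in(.06,.006):print(rel(G-M[:,2]*k,M,s),G-M[:,2]*k)
dw=wcam(s,d)
# where do known glue bottle etc appear? compare top & wrist with plaque corner / glue
print(dw["xyz"])
t=bot.get_image("top")
```

```text
3.2667 [ 0.40884339 -0.02601333  0.21068186] [ 0.02220161 -0.02286328 -0.13334466 -0.01937881  0.08031045  0.00827029]
12.67916015625
(array([ 0.21, -0.35,  8.49]), array([0.012, 0.008, 0.002])) [ 0.46311437 -0.02449765  0.14528065]
(array([ 0.26, -0.42, 13.89]), array([0.012, 0.008, 0.002])) [ 0.49631144 -0.02269977  0.10272806]
[ 0.37565355 -0.02900342  0.3791137 ]
```

play_rows(plan=[5,0,0,0,0,0,0,5,0,0,0,0,0,0])

```text
t: 3.53
tcp_pos: [0.4143, -0.0284, 0.221]
orientation: [0.69, -0.646, 0.225, -0.236]
force: [0.0, -0.3, -0.1]
opening: 0.895
```

Run:
```python
from h import *
s=bot.sense();print(s["t"],s["tcp_pos"],s["joint_velocities"],s["qpos"])
d=bot.get_image("wrist");cv2.imwrite('pics/w2.png',d["image"][:,:,::-1])
a=d["image"][165:310,260:375,::-1];cv2.imwrite('pics/w2c.png',cv2.resize(a,None,fx=4,fy=4,interpolation=2))
M=Rt(np.radians(3.1),np.radians(38),1);G=np.array([.500,-.0225,.098])
for k in(.06,.006):print(rel(G-M[:,2]*k,M,s),G-M[:,2]*k)
```

```text
3.5333 [ 0.41432739 -0.02841441  0.22098532] [ 3.19034063e-04 -1.35886224e-04  5.66773265e-03  2.63650217e-03
 -2.38001830e-03 -5.81402729e-05] [-0.5763335  -0.63756276  2.37985662  0.48662494  0.89676949  0.71969323]
(array([-0.12,  0.82,  8.98]), array([-0.002,  0.002,  0.01 ])) [ 0.46311437 -0.02449765  0.14528065]
(array([-0.11,  0.83, 14.38]), array([-0.002,  0.002,  0.01 ])) [ 0.49631144 -0.02269977  0.10272806]
```

View pics/w2c.png

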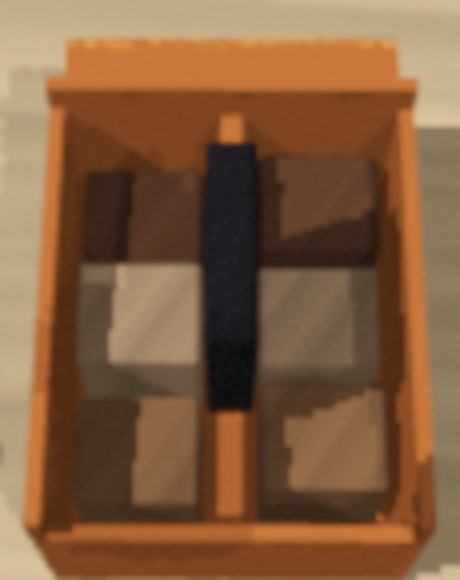

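Run:
```python
from h import *
s=bot.sense();d=wcam(s,bot.get_image("wrist"))
k=lambda p:(p[0]/4+260,p[1]/4+165)
P={}
for n,p,z in[('gf',(231,342),.118),('gb',(231,145),.118),('ll',(68,42),.08),('lr',(396,42),.08),('wl',(47,82),.08),('wr',(415,82),.08),('sfl',(25,525),.07),('sfr',(437,525),.07)]:
    P[n]=onz(d,*k(p),z);print(n,P[n])
for a,b,o in(('gf','gb',0),('lr','ll',90),('wr','wl',90),('sfr','sfl',90)):
    v=P[b]-P[a];print(a,b,np.linalg.norm(v),np.degrees(np.arctan2(v[1],v[0]))-o)
g=(P['gf']+P['gb'])/2;print(g)
```

```text
gf [ 0.47879119 -0.0249624   0.118     ]
gb [ 0.52687107 -0.02195063  0.118     ]
ll [0.57637488 0.02517081 0.08      ]
lr [ 0.58222813 -0.06349951  0.08      ]
wl [0.56352619 0.02938753 0.08      ]
wr [ 0.56998365 -0.0687606   0.08      ]
sfl [0.44667045 0.02232232 0.07      ]
sfr [ 0.45296359 -0.07644522  0.07      ]
gf gb 0.04817412006024458 3.584387135665638
lr ll 0.08886330139968189 3.776695643943029
wr wl 0.09836033190429841 3.764239881209832
sfr sfl 0.09896782988240804 3.6457657283042693
[ 0.50283113 -0.02345651  0.118     ]
```

Run:
```python
from h import *
s=bot.sense()
M=Rt(np.radians(3.65),np.radians(38),1);G=np.array([.504,-.0235,.098])
for k in(.06,.006):print(rel(G-M[:,2]*k,M,s),s["opening"])
```

```text
(array([0.07, 0.43, 9.18]), array([-0.001, -0.003,  0.002])) 0.8088367649707249
(array([ 0.05,  0.43, 14.58]), array([-0.001, -0.003,  0.002])) 0.8088367649707249
```

play_rows(plan=[5,0,0.1,2,0,0,0,5,0,0.2,4,0,0,0,5,0.1,0.3,6,0,0,0,5,0.1,0.4,8,0,0,0,5,0.1,0.4,9.2,0,0,0])

```text
t: 4.05
tcp_pos: [0.467, -0.0253, 0.1421]
orientation: [0.69, -0.647, 0.223, -0.236]
force: [-0.8, 0.4, 0.3]
opening: 0.538
```

play_rows(plan=[5,0,0,1.5,0,0,0,5,0,0,3,0,0,0,5,0,0,4.5,0,0,0,5,0,0,5.4,0,0,0,5,0,0,5.4,0,0,0])

```text
t: 4.47
tcp_pos: [0.5001, -0.0233, 0.0994]
orientation: [0.69, -0.647, 0.222, -0.236]
force: [-0.0, -0.9, 0.8]
opening: 0.527
```

Run:
```python
from h import *
s=bot.sense()
M=Rt(np.radians(3.65),np.radians(38),1);G=np.array([.504,-.0235,.098])
print(rel(G-M[:,2]*.006,M,s),s["opening"],s["force"])
d=bot.get_image("wrist");cv2.imwrite('pics/w3.png',d["image"][:,:,::-1])
```

```text
(array([ 0.05, -0.22, -0.25]), array([ 0.003, -0.001,  0.   ])) 0.5267690270164567 [-0.03934982 -0.86664533  0.75990136]
```

View pics/w3.png

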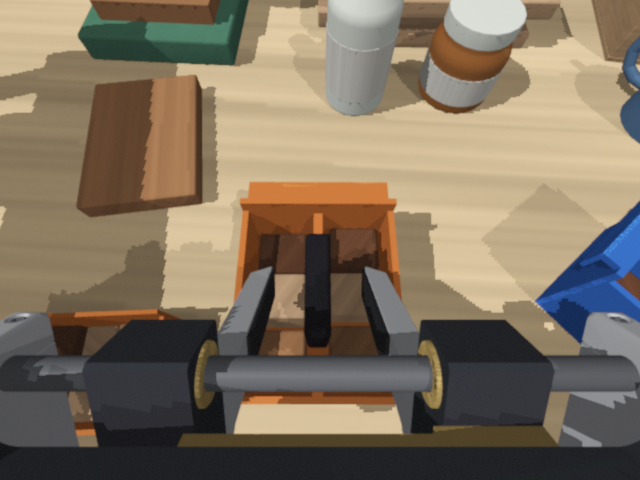

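play_rows(plan=[5,0,-0.2,-0.2,0,0,0,0,0,-0.2,-0.2,0,0,0,0,0,-0.2,-0.2,0,0,0,0,0,-0.2,-0.2,0,0,0,0,0,-0.2,-0.2,0,0,0], force=40)

```text
t: 4.93
tcp_pos: [0.4996, -0.0237, 0.1035]
orientation: [0.689, -0.647, 0.223, -0.236]
force: [0.7, 0.2, 0.7]
opening: 0.287
```

play_rows(plan=[0,0,0,0,0,0,0,0,0,0,0,0,0,0,0,0,0,0,0,0,0,0,0,0,0,0,0,0])

```text
t: 5.27
tcp_pos: [0.4993, -0.0234, 0.1028]
orientation: [0.689, -0.648, 0.223, -0.236]
force: [-4.3, 1.0, 4.3]
opening: 0.123
```

Run:
```python
from h import *
s=bot.sense();print(s["opening"]*9.4,s["force"],s["tcp_pos"])
M=Rt(np.radians(3.65),np.radians(38),1);G=np.array([.504,-.0235,.098])
print(rel(G-M[:,2]*.006,M,s))
P=s["tcp_pos"]
print(rel(P+[0,0,.1],R.from_quat(s["orientation"]).as_matrix(),s))
```

```text
1.1527200233262567 [-4.32174433  1.0174528   4.26280716] [ 0.49933852 -0.02340809  0.10280437]
(array([ 0.04, -0.07,  0.06]), array([ 0.002, -0.002, -0.   ]))
(array([ 0.01, -6.14, -7.89]), array([0., 0., 0.]))
```

play_rows(plan=[0,0,-0.3,-0.4,0,0,0,0,0,-1.2,-1.6,0,0,0,0,0,-2.5,-3.2,0,0,0,0,0,-4.3,-5.5,0,0,0,0,0,-6.1,-7.9,0,0,0])

```text
t: 5.68
tcp_pos: [0.4962, -0.0225, 0.1997]
orientation: [0.69, -0.649, 0.219, -0.234]
force: [1.1, 0.2, -4.5]
opening: 0.125
```

play_rows(plan=[0,0,0,0,0,0,0,0,0,0,0,0,0,0])

```text
t: 5.85
tcp_pos: [0.4993, -0.0235, 0.2031]
orientation: [0.69, -0.647, 0.224, -0.236]
force: [0.1, -0.0, -4.3]
opening: 0.125
```

Run:
```python
from h import *
s=bot.sense();print(s["qpos"],s["opening"]*9.4,s["force"],s["tcp_pos"])
d=bot.get_image("wrist");cv2.imwrite('pics/w4.png',d["image"][:,:,::-1])
d=bot.get_image("side");i=d["image"][:,:,::-1];cv2.imwrite('pics/s4.png',i);cv2.imwrite('pics/s4a.png',cv2.resize(i[320:480,400:580],None,fx=4.4,fy=3.7,interpolation=2))
d=bot.get_image("top");i=d["image"][:,:,::-1];cv2.imwrite('pics/t4.png',i);cv2.imwrite('pics/t4a.png',cv2.resize(i[150:240,90:200],None,fx=6,fy=6,interpolation=2));cv2.imwrite('pics/t4b.png',cv2.resize(i[290:380,80:200],None,fx=6,fy=6,interpolation=2))
```

```text
[-0.39933631 -0.31509359  2.24188932  0.46182229  0.65721964  0.81921721] 1.1723355986188082 [ 0.06663997 -0.03695547 -4.32945972] [ 0.49931817 -0.02354425  0.20313369]
```

View pics/w4.png

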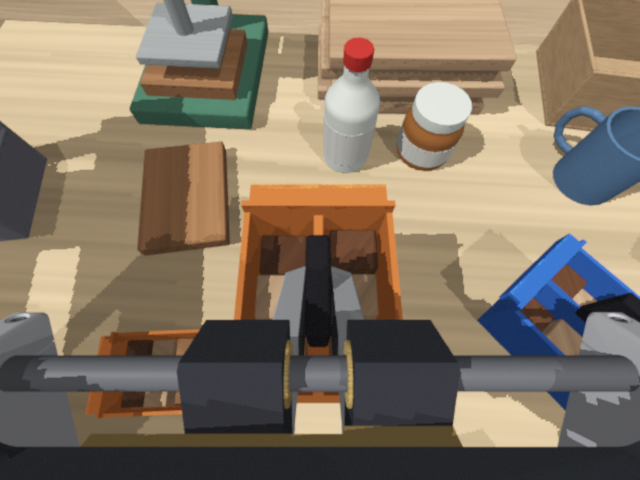

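View pics/s4.png

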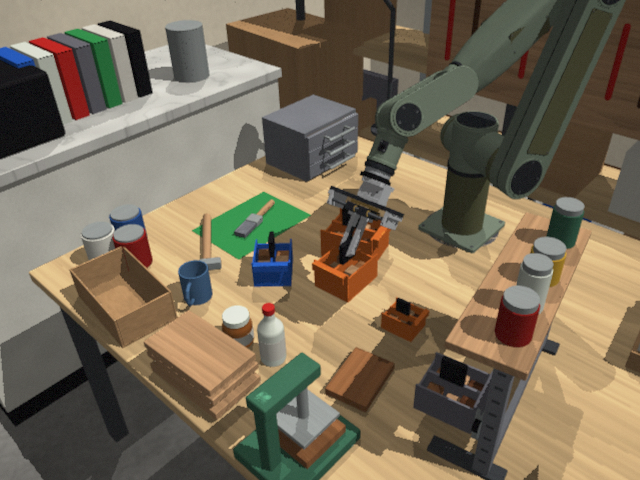

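View pics/s4a.png

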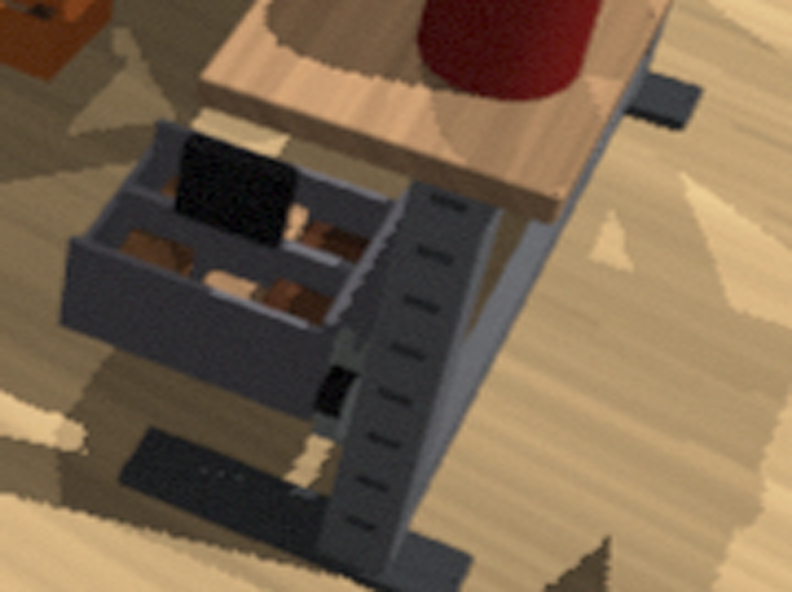

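View pics/t4a.png

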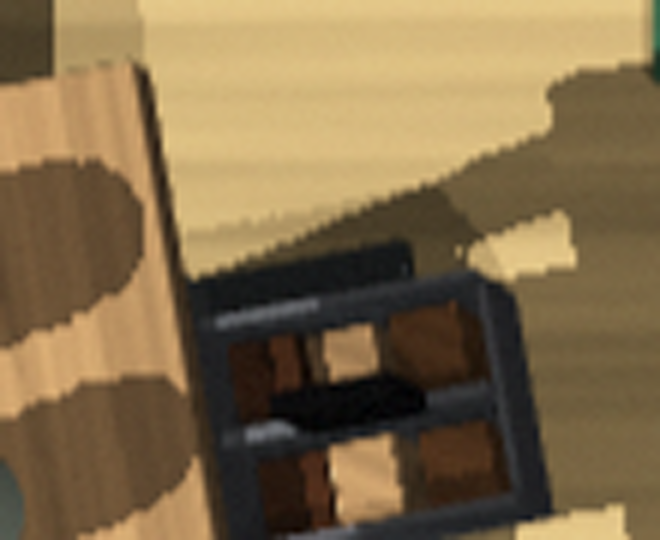

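View pics/t4b.png

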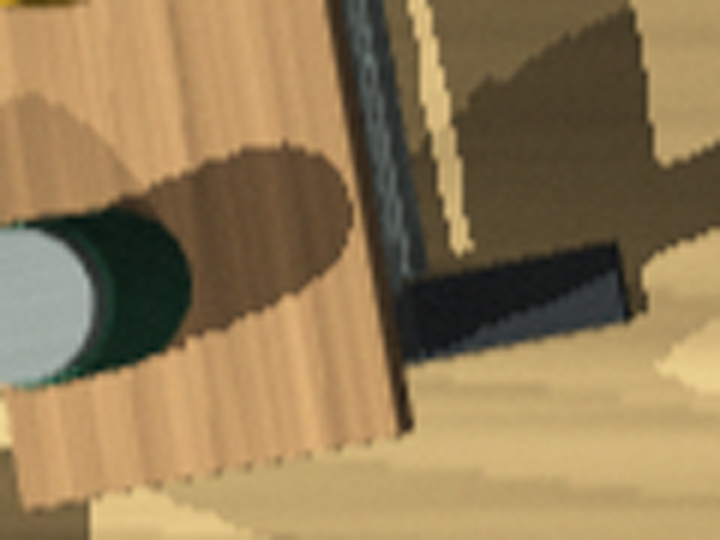

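```bash
python3 - <<'E'
from h import *
t=bot.get_image("top");e=bot.get_image("side")
ft=lambda p:(p[0]/6+90,p[1]/6+150); fb=lambda p:(p[0]/6+80,p[1]/6+290); fs=lambda p:(p[0]/4.4+400,p[1]/3.7+320)
print("shelf +x lower",tri(t,ft((150,69)),e,fs((200,98))))
print("shelf +x upper",tri(t,ft((132,63)),e,fs((200,78))))
A=onz(t,*ft((150,69)),.305);A2=onz(e,*fs((200,98)),.305);B=onz(t,*fb((411,430)),.305);print(A,A2,B,np.linalg.norm(A-B))
print('grip front',tri(t,ft((412,375)),e,fs((188,137))))
print('grip back',tri(t,ft((308,388)),e,fs((298,172))))
print('front wall top +x corner',tri(t,ft((488,273)),e,fs((72,240))))
E
python3 - <<'E'
import cv2
i=cv2.imread('pics/s4.png');cv2.imwrite('pics/s4b.png',cv2.resize(i[200:360,430:600],None,fx=4.5,fy=3.7,interpolation=2))
E
```

```text
shelf +x lower (array([0.71808523, 0.37187985, 0.30721648]), np.float64(0.004351728010415745))
shelf +x upper (array([0.71826039, 0.37244713, 0.32038597]), np.float64(0.0010605207405795162))
[0.71978488 0.37079265 0.305     ] [0.71462734 0.37249511 0.305     ] [0.28674669 0.29408803 0.305     ] 0.4397791138793834
grip front (array([0.62271327, 0.31692823, 0.16420902]), np.float64(0.010250478108044562))
grip back (array([0.61581168, 0.36247679, 0.16511136]), np.float64(0.01936422172135624))
front wall top +x corner (array([0.67327304, 0.2975584 , 0.11318624]), np.float64(0.006205277206372042))
```

View pics/s4b.png

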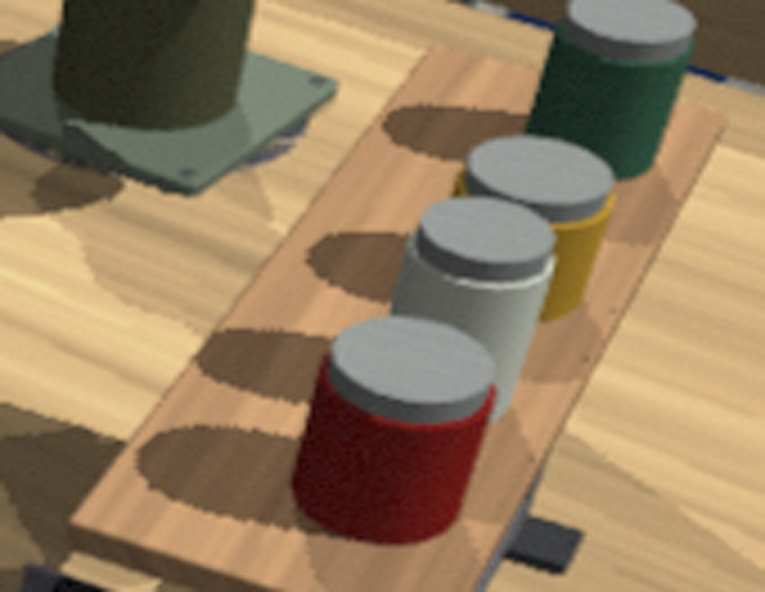

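```bash
cat >> h.py <<'E'
O=np.array([.4928,.3915,0]);AZ=np.radians(100.04);XD=np.array([np.cos(AZ),np.sin(AZ),0]);YD=np.array([-np.sin(AZ),np.cos(AZ),0])
LEAN=np.radians(38)
def S(x,y,z):return O+x*XD+y*YD+np.array([0,0,z])
def tstand(p):
    d=np.array(p)-O;return np.array([d@XD,d@YD,d[2]])
def gpose(binx,biny,binz,az=AZ,grip=(-.005,.098)):
    "tcp pose for bin origin in stand coordinates"
    M=Rt(az,LEAN,1);return S(binx+grip[0],biny,binz+grip[1])-M[:,2]*.006,M
E
python3 - <<'E'
from h import *
s=bot.sense();p0=s["tcp_pos"];R0=R.from_quat(s["orientation"])
p1,M=gpose(-.16,.052,.13);print(p1)
rv=(R.from_matrix(M)*R0.inv()).as_rotvec();print(rv)
pc,Rc=p0,R0
for k in range(1,4):
    p=p0+(p1-p0)*k/3;Rk=R.from_rotvec(rv*k/3)*R0
    print(np.round(Rc.inv().apply(p-pc)*100,2),np.round((Rc.inv()*Rk).as_rotvec(),3));pc,Rc=p,Rk
E
```

```text
[0.47100569 0.21632391 0.23272806]
[ 0.00633245 -0.00652618  1.6834844 ]
[-8.01 -0.38 -1.11] [ 0.002 -0.344 -0.444]
[-6.98 -3.8   1.54] [ 0.002 -0.344 -0.444]
[-3.81 -6.25  3.45] [ 0.002 -0.344 -0.444]
```

play_rows(plan=[0,-1.6,-0.1,-0.2,0,-0.069,-0.089,0,-3.2,-0.2,-0.4,0,-0.138,-0.178,0,-4.8,-0.2,-0.7,0,-0.206,-0.266,0,-6.4,-0.3,-0.9,0,-0.275,-0.355,0,-8,-0.4,-1.1,0,-0.344,-0.444])

```text
t: 6.52
tcp_pos: [0.4896, 0.0567, 0.2119]
orientation: [0.843, -0.429, 0.147, -0.288]
force: [-0.3, 0.2, -4.6]
opening: 0.123
```

play_rows(plan=[0,-1.4,-0.8,0.3,0,-0.069,-0.089,0,-2.8,-1.5,0.6,0,-0.138,-0.178,0,-4.2,-2.3,0.9,0,-0.206,-0.266,0,-5.6,-3,1.2,0,-0.275,-0.355,0,-7,-3.8,1.5,0,-0.344,-0.444])

```text
t: 6.93
tcp_pos: [0.4811, 0.1359, 0.223]
orientation: [0.929, -0.179, 0.062, -0.317]
force: [-0.7, 0.7, -4.9]
opening: 0.124
```

Run:
```python
from h import *
s=bot.sense();print(s["qpos"],s["opening"],s["force"],s["tcp_pos"])
print(rel(*gpose(-.16,.052,.13),s),rel(*gpose(-.2,.052,.13),s))
```

```text
[-0.31733705 -0.07335147  2.00055589  0.69653529  1.25161988 -0.17592476] 0.12449431328568104 [-0.7044094   0.72503792 -4.87998151] [0.4810983  0.13586663 0.22302856]
(array([-3.93, -6.21,  3.56]), array([ 0.007, -0.342, -0.439])) (array([-1.82, -3.52,  1.49]), array([ 0.007, -0.342, -0.439]))
```

play_rows(plan=[0,-0.8,-1.2,0.6,0,-0.069,-0.089,0,-1.6,-2.4,1.2,0,-0.138,-0.178,0,-2.4,-3.6,2,0,-0.206,-0.266,0,-3.2,-4.8,2.8,0,-0.275,-0.355,0,-3.9,-6.2,3.6,0.004,-0.344,-0.441])

```text
t: 7.35
tcp_pos: [0.4722, 0.2165, 0.2322]
orientation: [0.942, 0.084, -0.029, -0.323]
force: [0.4, 0.1, -5.2]
opening: 0.125
```

play_rows(plan=[0,0,0,0,0,0,0,0,0,0,0,0,0,0,0,0,0,0,0,0,0])

```text
t: 7.6
tcp_pos: [0.4718, 0.2161, 0.2327]
orientation: [0.942, 0.081, -0.028, -0.323]
force: [-0.7, -0.3, -4.8]
opening: 0.122
```

Run:
```python
from h import *
s=bot.sense();print(s["qpos"],s["force"],s["tcp_pos"])
print(rel(*gpose(-.16,.052,.13),s))
for n in("wrist","side","top"):
    d=bot.get_image(n);cv2.imwrite(f'pics/{n}5.png',d["image"][:,:,::-1])
```

```text
[-0.12261866  0.12483571  1.77668364  0.62994163  1.48372747 -0.43105897] [-0.70938595 -0.32640163 -4.8030881 ] [0.47182601 0.21605207 0.2327478 ]
(array([-0.08, -0.03,  0.03]), array([ 0.003, -0.001, -0.002]))
```

View pics/wrist5.png

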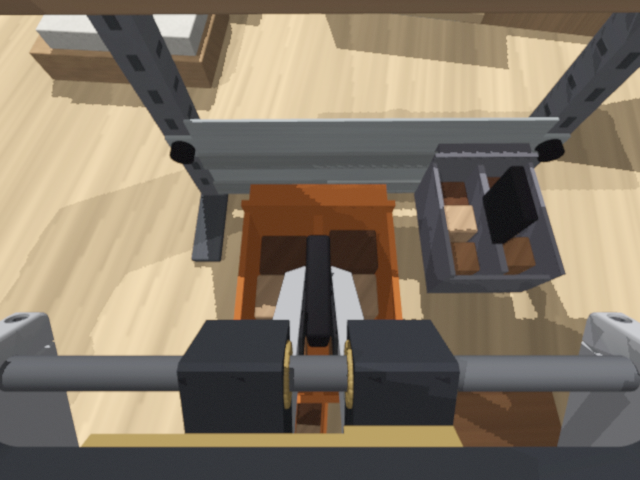

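View pics/side5.png

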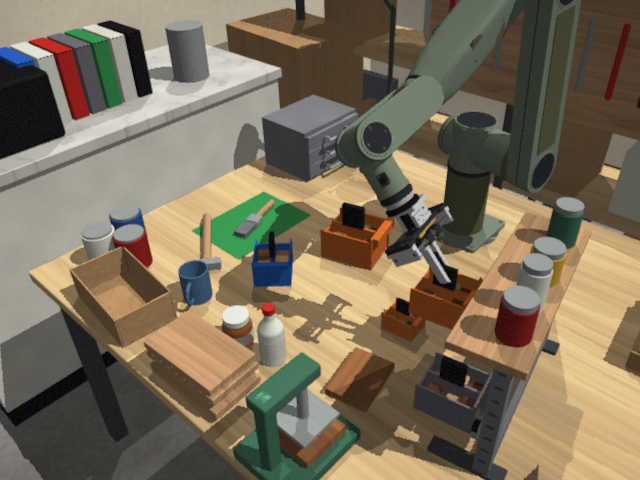

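View pics/top5.png

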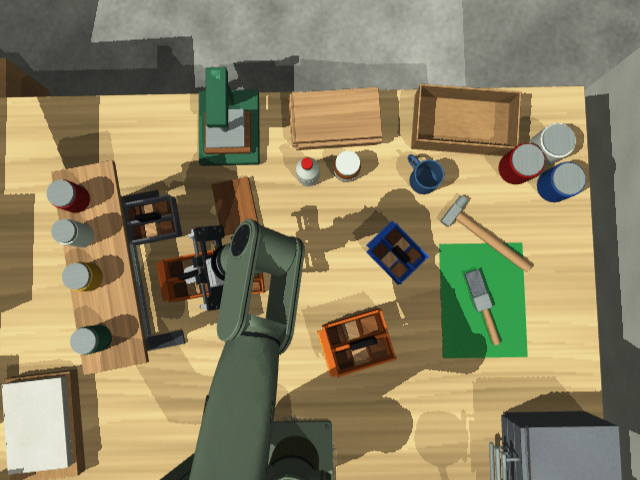

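Run:
```python
import cv2
i=cv2.imread('pics/wrist5.png');cv2.imwrite('pics/w5a.png',cv2.resize(i[110:215,170:290],None,fx=6.5,fy=5.5,interpolation=2));cv2.imwrite('pics/w5b.png',cv2.resize(i[110:215,385:575],None,fx=4.2,fy=5.5,interpolation=2))
```

```text
(no output)
```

View pics/w5a.png

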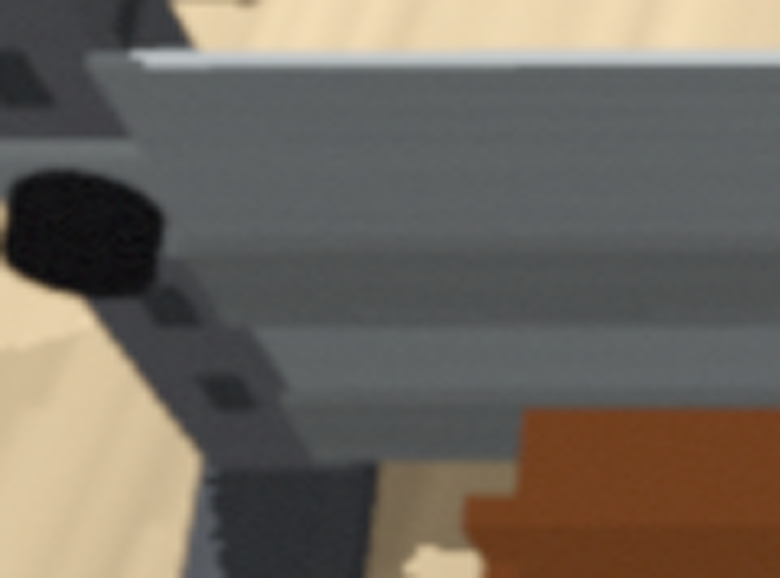

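View pics/w5b.png

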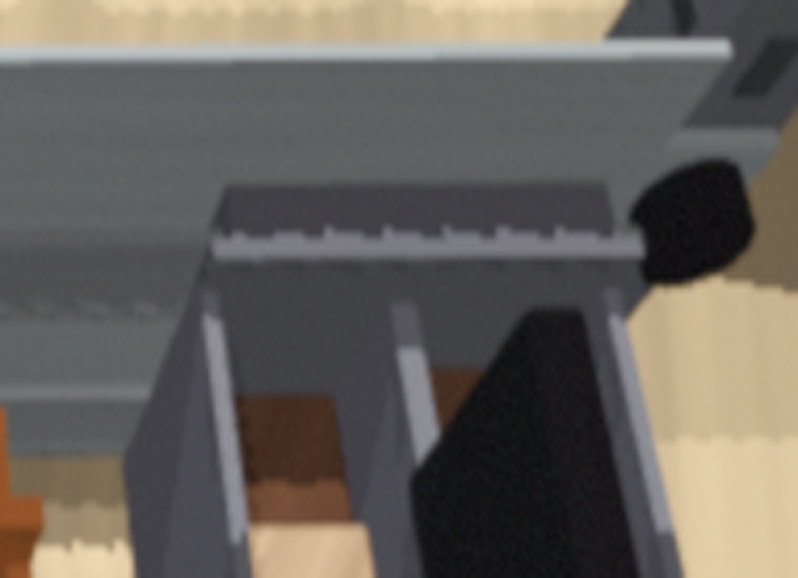

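```bash
cat >> h.py <<'E'
def onx(d,u,v,x):
    o,r=ray(d,u,v);t=(x-(o-O)@XD)/(r@XD);return tstand(o+t*r)
E
python3 - <<'E'
from h import *
s=bot.sense();d=wcam(s,bot.get_image("wrist"))
a=lambda p:(p[0]/6.5+170,p[1]/5.5+110);b=lambda p:(p[0]/4.2+385,p[1]/5.5+110)
for y in(48,66,140,195,250,325,390,402,460):
    print(y,[np.round(onx(d,*a((400,y)),x)[2],4) for x in(0,.004,.016)], onx(d,*a((400,y)),0)[1])
print('plate ends',onx(d,*a((140,62)),.016),onx(d,*b((730,48)),.016))
print('grey lip back edge',[onx(d,*b(p),.010) for p in((225,185),(605,185))])
print('grey back wall top in',[onx(d,*b(p),-.003) for p in((213,258),(645,258))])
print('cam',tstand(d["xyz"]))
# own bin: lip back edge
print([R.from_quat(s["orientation"]).as_matrix()])
for p in((248,185),(388,185)):print('own lip',tstand(onz(d,*p,.13+.08)))
E
```

```text
48 [np.float64(0.1753), np.float64(0.1709), np.float64(0.1576)] 0.12549728944232225
66 [np.float64(0.1713), np.float64(0.1668), np.float64(0.1532)] 0.12645549041399468
140 [np.float64(0.1537), np.float64(0.1488), np.float64(0.1342)] 0.13066894604959786
195 [np.float64(0.1392), np.float64(0.1341), np.float64(0.1186)] 0.13411947034001465
250 [np.float64(0.1234), np.float64(0.118), np.float64(0.1016)] 0.13788321723586158
325 [np.float64(0.0995), np.float64(0.0935), np.float64(0.0757)] 0.14360252754045524
390 [np.float64(0.076), np.float64(0.0696), np.float64(0.0504)] 0.14920672937598128
402 [np.float64(0.0713), np.float64(0.0648), np.float64(0.0454)] 0.15031652317258012
460 [np.float64(0.0473), np.float64(0.0403), np.float64(0.0195)] 0.15605533865460158
plate ends [0.016      0.16940882 0.15441163] [ 0.016      -0.17332104  0.15599194]
grey lip back edge [array([ 0.01      , -0.0696663 ,  0.12796457]), array([ 0.01      , -0.16072355,  0.12742765])]
grey back wall top in [array([-0.003     , -0.06631543,  0.12386522]), array([-0.003     , -0.16950355,  0.12321144])]
cam [-0.20385917  0.0521031   0.40180049]
[array([[ 9.85221269e-01,  1.35419815e-01, -1.04883388e-01],
       [ 1.71286031e-01, -7.77548289e-01,  6.05045250e-01],
       [ 3.83217215e-04, -6.14068508e-01, -7.89252634e-01]])]
own lip [-0.08706218  0.09804112  0.21      ]
own lip [-0.08748379  0.00516019  0.21      ]
```

Run:
```python
from h import *
s=bot.sense()
print(rel(*gpose(-.13,.052,.085),s))
print(rel(*gpose(-.07,.052,.085),s),rel(*gpose(-.05,.052,.085),s))
```

```text
(array([-0.08,  0.42,  5.53]), array([ 0.002, -0.002, -0.002]))
(array([-0.1 , -4.32,  9.21]), array([ 0.002, -0.002, -0.002])) (array([-0.11, -5.9 , 10.44]), array([ 0.002, -0.002, -0.002]))
```

play_rows(plan=[0,0,0.2,2.5,0,0,0,0,-0.1,0.4,5,0,0,0,0,-0.1,-1.2,6.8,0,0,0,0,-0.1,-2.8,8,0,0,0,0,-0.1,-4.3,9.2,0,0,0])

```text
t: 8.22
tcp_pos: [0.4548, 0.3056, 0.1874]
orientation: [0.942, 0.081, -0.028, -0.324]
force: [0.9, -0.5, -4.3]
opening: 0.127
```

play_rows(plan=[0,0,0,0,0,0,0,0,0,0,0,0,0,0])

```text
t: 8.38
tcp_pos: [0.4549, 0.3054, 0.188]
orientation: [0.942, 0.083, -0.028, -0.323]
force: [0.3, 0.0, -4.4]
opening: 0.124
```

Run:
```python
from h import *
s=bot.sense();print(s["force"]@XD,s["force"],s["torque"],tstand(s["tcp_pos"]))
print(rel(*gpose(-.07,.052,.085),s))
for n in("wrist","top"):
    d=bot.get_image(n);cv2.imwrite(f'pics/{n}6.png',d["image"][:,:,::-1])
```

```text
-0.05237708269378037 [ 3.07508112e-01  1.25171562e-03 -4.40005784e+00] [-0.83232278 -0.14866773  0.04231288] [-0.07812745  0.05235958  0.1880382 ]
(array([ 0.04,  0.06, -0.01]), array([ 0.002, -0.001,  0.001]))
```

View pics/wrist6.png

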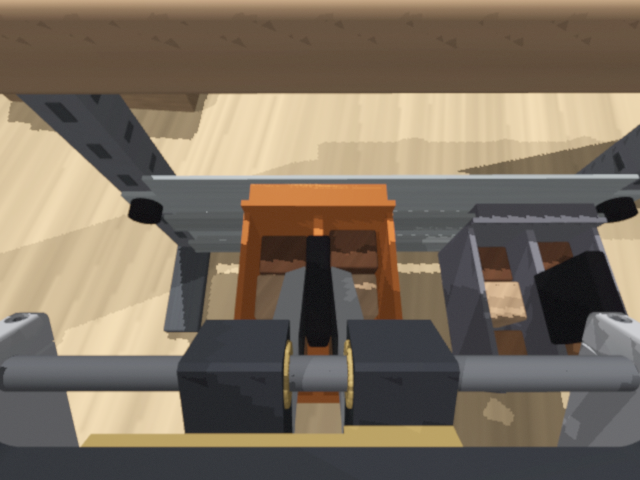

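play_rows(plan=[0,0,-0.24,0.18,0,0,0,0,0,-0.48,0.37,0,0,0,0,0,-0.48,0.37,0,0,0])

```text
t: 8.73
tcp_pos: [0.4546, 0.3112, 0.1882]
orientation: [0.942, 0.082, -0.028, -0.324]
force: [-0.1, -0.2, -4.9]
opening: 0.126
```

play_rows(plan=[0,0,-0.16,0.12,0,0,0,0,0,-0.16,0.12,0,0,0])

```text
t: 8.9
tcp_pos: [0.4546, 0.312, 0.1881]
orientation: [0.943, 0.083, -0.027, -0.322]
force: [0.5, -5.8, -2.0]
opening: 0.128
```

```bash
cat > q.py <<'E'
from h import *
s=bot.sense();print("Fx",s["force"]@XD,s["force"],s["torque"],tstand(s["tcp_pos"]),s["opening"])
M=R.from_quat(s["orientation"]).as_matrix();g=tstand(s["tcp_pos"]+M[:,2]*.006);print("bin origin",g-[-.005,0,.098])
E
python3 q.py
```

```text
Fx -5.775185250552098 [ 0.53291282 -5.77064963 -1.96882174] [-1.55232615  0.00718088  0.41150813] [-0.0715782   0.05150185  0.18811821] 0.12785686587248082
bin origin [-0.06290691  0.05149098  0.08537252]
```

play_rows(plan=[0,0,0.2,-0.16,0,0,0,0,0,0.2,-0.16,0,0,0])

```text
t: 9.07
tcp_pos: [0.4548, 0.3105, 0.1882]
orientation: [0.942, 0.082, -0.028, -0.324]
force: [-0.1, 0.4, -4.4]
opening: 0.123
```

```bash
python3 q.py
```

```text
Fx 0.39977760997327766 [-0.12605829  0.38367667 -4.37332192] [-0.85986317 -0.02282299 -0.01106958] [-0.07311106  0.05157874  0.18824116] 0.12276898414613759
bin origin [-0.06442409  0.0515663   0.08550765]
```

play_rows(plan=[0,0,0.08,-0.06,0,0,0,0,0,0.39,0.33,0,0,0,0,0,0.7,0.73,0,0,0,0,0,1,1.13,0,0,0,0,0,1,1.13,0,0,0])

```text
t: 9.48
tcp_pos: [0.4535, 0.3097, 0.1713]
orientation: [0.942, 0.082, -0.029, -0.323]
force: [0.4, -0.7, -4.1]
opening: 0.127
```

```bash
python3 q.py
```

```text
Fx -0.7206963766183936 [ 0.40418311 -0.66034519 -4.08280757] [-0.85978109 -0.04548429  0.02803998] [-0.07364629  0.05298844  0.17134904] 0.12710228897542092
bin origin [-0.06496041  0.0529956   0.06861468]
```

play_rows(plan=[0,0,0.18,0.24,0,0,0,0,0,0.18,0.24,0,0,0])

```text
t: 9.65
tcp_pos: [0.4542, 0.3099, 0.1694]
orientation: [0.942, 0.082, -0.028, -0.324]
force: [-0.2, -0.2, -4.3]
opening: 0.128
```

play_rows(plan=[0,0,0.18,0.24,0,0,0,0,0,0.18,0.24,0,0,0])

```text
t: 9.82
tcp_pos: [0.4545, 0.31, 0.1667]
orientation: [0.942, 0.082, -0.028, -0.324]
force: [-1.0, -0.1, -4.6]
opening: 0.129
```

```bash
python3 q.py
```

```text
Fx 0.07934678385285242 [-0.95963703 -0.08931999 -4.64187768] [-0.78044084 -0.10666037  0.03754838] [-0.07361522  0.05195377  0.16670411] 0.1285294307566362
bin origin [-0.06492968  0.05194723  0.06396948]
```

play_rows(plan=[0,0,0.18,0.24,0,0,0,0,0,0.18,0.24,0,0,0])

```text
t: 9.98
tcp_pos: [0.4544, 0.31, 0.1637]
orientation: [0.942, 0.082, -0.028, -0.324]
force: [-0.7, -0.6, -5.7]
opening: 0.125
```

play_rows(plan=[0,0,0.18,0.24,0,0,0,0,0,0.18,0.24,0,0,0])

```text
t: 10.15
tcp_pos: [0.4544, 0.31, 0.1606]
orientation: [0.942, 0.082, -0.028, -0.323]
force: [-0.1, -0.1, -3.9]
opening: 0.128
```

```bash
python3 q.py
```

```text
Fx -0.08395703235835185 [-0.14387574 -0.11073548 -3.89657534] [-0.83298469 -0.07684206 -0.00203156] [-0.07353933  0.05205126  0.16063111] 0.12809176588009763
bin origin [-0.06485393  0.05204559  0.05789637]
```

play_rows(plan=[0,0,0.18,0.24,0,0,0,0,0,0.18,0.24,0,0,0])

```text
t: 10.32
tcp_pos: [0.4543, 0.3101, 0.1576]
orientation: [0.942, 0.082, -0.028, -0.323]
force: [-0.7, -0.6, -5.4]
opening: 0.127
```

play_rows(plan=[0,0,0.12,0.16,0,0,0,0,0,0.12,0.16,0,0,0])

```text
t: 10.48
tcp_pos: [0.4544, 0.3101, 0.1557]
orientation: [0.942, 0.082, -0.028, -0.324]
force: [0.6, 0.5, -5.1]
opening: 0.126
```

play_rows(plan=[0,0,0.12,0.16,0,0,0,0,0,0.12,0.16,0,0,0])

```text
t: 10.65
tcp_pos: [0.4544, 0.3102, 0.1538]
orientation: [0.942, 0.082, -0.028, -0.324]
force: [-1.4, 0.3, -3.5]
opening: 0.121
```

```bash
python3 q.py;  python3 - <<'E'
from h import *
for n in("wrist","side"):
    d=bot.get_image(n);cv2.imwrite(f'pics/{n}7.png',d["image"][:,:,::-1])
i=cv2.imread('pics/side7.png');cv2.imwrite('pics/s7a.png',cv2.resize(i[200:460,380:590],None,fx=3,fy=2.3,interpolation=2))
E
```

```text
Fx 0.5676060792591472 [-1.43367596  0.32260552 -3.48449497] [-0.903301   -0.08224135  0.01665079] [-0.07338163  0.05196037  0.15378538] 0.12132793505338571
bin origin [-0.06469573  0.05195389  0.05105103]
```

View pics/wrist7.png

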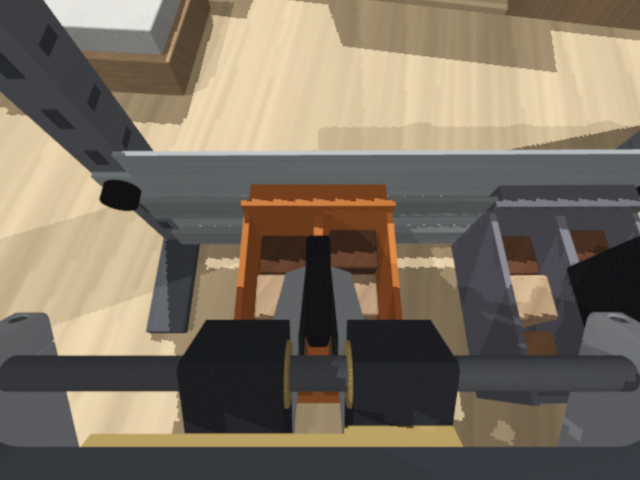

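View pics/s7a.png

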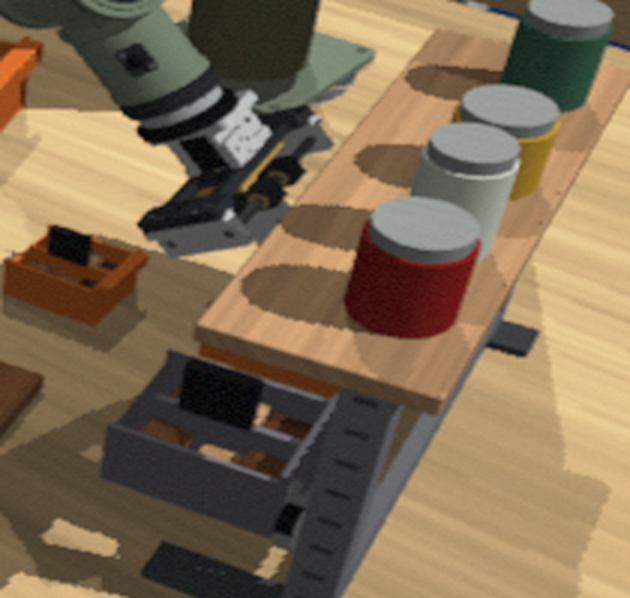

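play_rows(plan=[0,0,0.09,0.12,0,0,0,0,0,0.09,0.12,0,0,0])

```text
t: 10.92
tcp_pos: [0.4549, 0.3104, 0.1532]
orientation: [0.942, 0.082, -0.028, -0.324]
force: [0.1, -1.1, -2.1]
opening: 0.128
```

play_rows(plan=[0,0,0.09,0.12,0,0,0,0,0,0.09,0.12,0,0,0])

```text
t: 11.08
tcp_pos: [0.4551, 0.3108, 0.1529]
orientation: [0.942, 0.083, -0.027, -0.325]
force: [-1.8, -3.5, 4.4]
opening: 0.128
```

```bash
python3 q.py
```

```text
Fx -3.13157833809921 [-1.82802296 -3.50392606  4.38992221] [0.15999245 0.56644273 0.40726035] [-0.07291091  0.05120123  0.1528995 ] 0.1275727497293903
bin origin [-0.06421194  0.05118864  0.05017536]
```

play_rows(plan=[0,0,0.1,-0.18,0,0,0,0,0,0.2,-0.26,0,0,0,0,0,0.28,-0.32,0,0,0])

```text
t: 11.33
tcp_pos: [0.4556, 0.307, 0.1529]
orientation: [0.942, 0.082, -0.027, -0.325]
force: [-0.6, 3.3, 0.8]
opening: 0.131
```

```bash
python3 q.py
```

```text
Fx 3.300794180547632 [-0.57404691  3.25049448  0.79191647] [ 0.80261394  0.23949314 -0.04418824] [-0.07671277  0.05134504  0.1528713 ] 0.13104660913994218
bin origin [-0.06801414  0.05133006  0.05014691]
```

play_rows(plan=[0,0,-0.06,0.05,0,0,0,1.4,0,-0.06,0.05,0,0,0,2,0,-0.06,0.05,0,0,0,3,0,-0.06,0.05,0,0,0,4,0,-0.06,0.05,0,0,0], force=20)

```text
t: 11.75
tcp_pos: [0.4552, 0.3068, 0.1517]
orientation: [0.942, 0.082, -0.028, -0.323]
force: [0.2, -0.6, 0.6]
opening: 0.32
```

play_rows(plan=[4.5,0,0,0,0,0,0,4.5,0,0,0,0,0,0,4.5,0,0,0,0,0,0])

```text
t: 12.0
tcp_pos: [0.4552, 0.3069, 0.1518]
orientation: [0.942, 0.082, -0.028, -0.324]
force: [-0.7, 0.3, 0.2]
opening: 0.479
```

```bash
python3 q.py;  python3 - <<'E'
from h import *
d=bot.get_image("wrist");cv2.imwrite('pics/wrist8.png',d["image"][:,:,::-1])
E
```

```text
Fx 0.4104557523638177 [-0.67636432  0.2970909   0.15283694] [-0.28266653 -0.00237179  0.00352121] [-0.0767585   0.05178847  0.15184929] 0.4791934318852015
bin origin [-0.06807275  0.05177952  0.04911482]
```

View pics/wrist8.png

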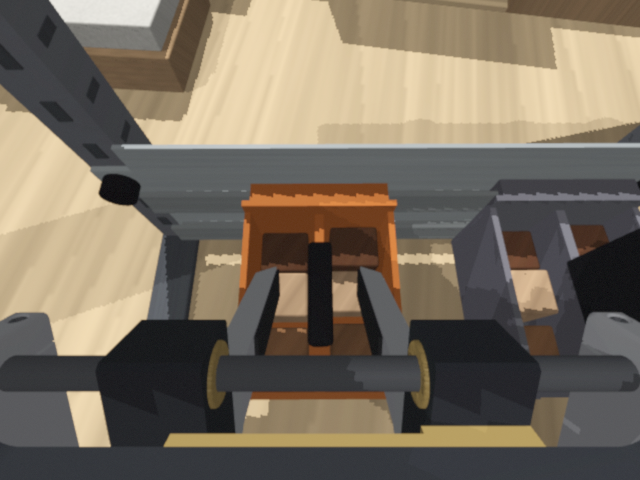

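play_rows(plan=[5,0,0,-1,0,0,0,5,0,0,-3,0,0,0,5,0,0,-6,0,0,0,5,0,0,-9,0,0,0,5,0,0,-12,0,0,0])

```text
t: 12.47
tcp_pos: [0.4677, 0.2333, 0.248]
orientation: [0.942, 0.082, -0.028, -0.323]
force: [0.8, -0.5, -0.9]
opening: 0.53
```

play_rows(plan=[5,0,0,-2,0,0,0,5,0,0,-4,0,0,0,5,0,0,-4,0,0,0,5,0,0,-4,0,0,0])

```text
t: 12.8
tcp_pos: [0.4729, 0.2094, 0.2791]
orientation: [0.942, 0.082, -0.026, -0.323]
force: [-0.1, 0.3, -0.4]
opening: 0.533
```

```bash
python3 q.py;  python3 - <<'E'
from h import *
for n in("wrist","side","top"):
    d=bot.get_image(n);cv2.imwrite(f'pics/{n}9.png',d["image"][:,:,::-1])
s=bot.sense();w=wcam(s,bot.get_image("wrist"));print(tstand(w["xyz"]))
i=cv2.imread('pics/top9.png');cv2.imwrite('pics/t9a.png',cv2.resize(i[150:390,50:270],None,fx=2.4,fy=2.4,interpolation=2))
E
```

```text
Fx 0.3271592303191547 [-0.07484198  0.31899663 -0.4104594 ] [-0.32248863  0.00533342  0.02148801] [-0.17582867  0.05131825  0.27909512] 0.5327177270480301
bin origin [-0.16714681  0.05129182  0.17635769]
[-0.20903206  0.05327998  0.44495576]
```

View pics/wrist9.png

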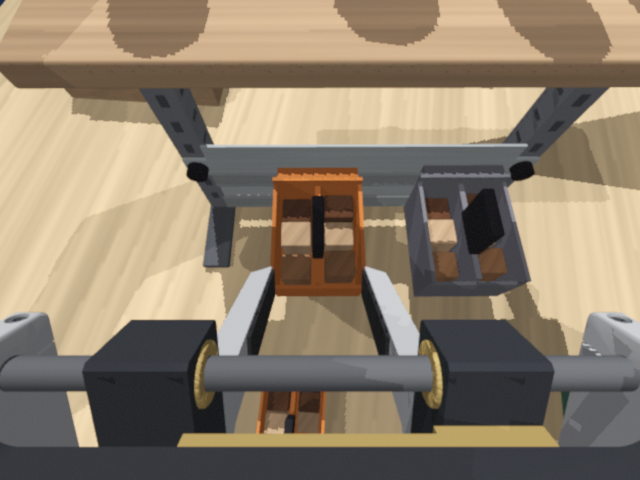

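View pics/side9.png

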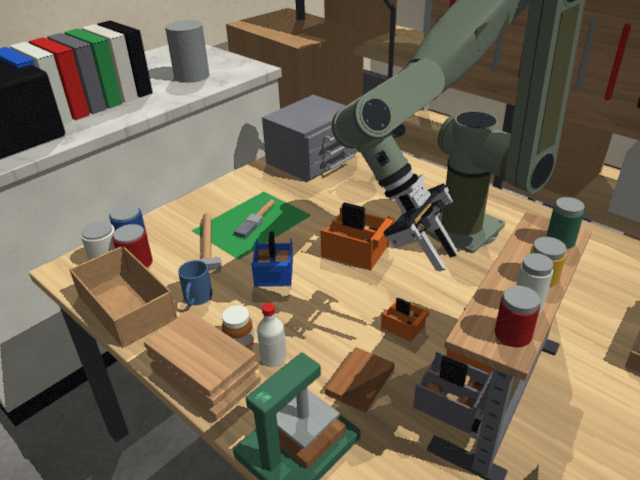

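View pics/t9a.png

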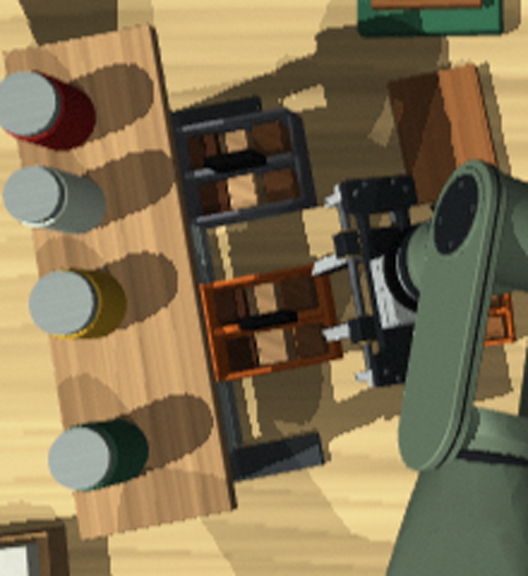

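```bash
python3 -c "
from station import bot
print(bot.finish_job())"
```

```text
the job is handed in; nothing more can be done
None
```

The middle-sized orange bin now hangs on the top louvre beside the grey bin, at about stand y = 51 mm, and I handed the job in at about 13 s.

- **How it was done:** I pinched the grip with the hand leaned 38° and carried the bin with the lean held constant, so it stayed roughly level. The cameras put the louvre's top edge at about 0.125 m. I felt for the louvre's front face, backed off 2–3 mm, then lowered in small steps. The lip took the weight with the underside at about 50 mm.
- **Lip caught:** before opening the fingers I pulled the bin back gently. It met 3.3 N of resistance after about 4–5 mm of play, which matches the flange catching behind the louvre.
- **After release:** tool forces returned to about zero. The wrist, side and top views show the bin hanging at the same height and tilt as the grey one, with the blocks inside. The blue bin and the other bench items look unmoved by eye, and the arm is clear.
- **Disagreements:**
  - My first wrist measurement of the bin was about 8 mm off because the arm was still settling; I repeated it once the arm was still, and that value agreed with the other cameras.
  - My first estimate of the grey bin's height from the top and side views was poor, with rays missing by 6–19 mm, so I used the wrist view and touch instead.
  - Contact with the louvre face came about 3 mm before the position predicted from the cameras, so I set the final x by touch.

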